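# Clear the rotary picking table and bring up the next sample

## Task

The samples on the rotary picking table have been picked over: with the scraper block, sweep every leftover stone off the turntable through the mouth of the fence into the blue tray, indexing the table (it has black knobs for that) to bring each bay that holds stones to the mouth, and never touch the stones with the gripper. Finish with the bay of the yellow-capped vial clicked in at the mouth, all vials still standing in their wells, and the scraper standing back on its black rubber rest; leave the jar, the dishes and the loupe where they are.

Things in the scene. Friction and masses are not known exactly. Their poses are not given: they have to be found in the camera images.
- stand: fixed stand of the rotary picking table; origin on the bench (z = 0) under the turntable's axis. The round white deck (radius 150 mm, top 80 mm above the bench) is ringed by a fixed aluminium fence (radius 154 to 158 mm, top 20 mm above the deck) with one opening, the mouth, 43 degrees to each side of the stand's own -x direction (210 mm wide). Stand, mouth and tray are turned by its yaw
- turntable (a joint): angle of the turntable about vertical, rad, counter-clockwise from above positive, 0 at the start, no end stops. A sprung roller clicks it into a detent at every multiple of 90 degrees, with one of its four bays exactly at the mouth; 0.25 N m (2 to 3 N at a knob) turns it out, past halfway it pulls itself into the next detent
- mouth (a point): middle of the mouth: on the deck's edge at deck height, 150 mm from the axis on the stand's -x side. The bay here is bounded by two ribs (5 mm thick, 16 mm high, from hub to rim, 45 degrees to each side of the bay's middle line) and by the flat side of the square grey hub, 38 mm from the axis, 26 mm high above the deck; all four bays are alike
- tray_floor (a point): centre of the inner floor of the fixed blue residue tray in front of the mouth, 195 mm from the axis; inside 142 mm long (the stand's x, from 124 to 266 mm from the axis) and 242 mm wide (y), walls 45 mm high; the deck's edge overhangs it by 26 mm and stones pushed over the edge drop in
- front_well (a point): where a vial's axis is when its well is the one facing the mouth: 23.5 mm from the axis towards the mouth, at deck height
- vial_yellow: sample vial with the yellow cap, 19 mm in diameter, 52 mm tall, origin at its foot; stands loosely in one of the hub's four square wells (21 mm wide, 26 mm deep, floor at the deck's top, 23.5 mm from the axis, one facing each bay), its top 52 mm above the deck; it turns with the table and marks the bay it faces
- scraper: green scraper block (a weighted foot) with a wooden handle, standing upright on its foot; origin at the middle of the foot. Foot 30 mm thick (x), 75 mm wide (y), 26 mm high; above it the handle, 18 mm (x) by 28 mm (y), from 26 to 98 mm above the underside. 0.19 to 0.31 kg, centre of mass 14 mm up
- rest: black rubber pad that is the scraper's place, 80 mm (x) by 125 mm (y), flush with the bench (1 mm), fixed, origin at its middle at bench height; the scraper stands on it, roughly parallel to it
- jar: bystander: clear specimen jar with a yellow lid, 96 mm in diameter, 107 mm tall, origin at its foot
- dishes: bystander: two stacked glass Petri dishes, 96 mm in diameter, 32 mm high, origin at the foot
- magnifier: bystander: black stand loupe, 60 mm in diameter, 57 mm tall, origin at its foot
- knob1 (a point): top centre of one of the four index knobs: upright round black grips, 18 mm in diameter, from 20 to 46 mm above the deck on a thin stem (top 126 mm above the bench), on the four ribs 120 mm from the axis, turning with the table; the others follow at 90, 180 and 270 degrees round the axis. With the joint at 0 this one is at 45 degrees between the stand's +x and +y
- vial_a: sample vial with a black cap, same size as the yellow one, in another well of the hub; origin at its foot
- vial_b: sample vial with a black cap, same size as the yellow one, in another well of the hub; origin at its foot
- vial_c: sample vial with a black cap, same size as the yellow one, in another well of the hub; origin at its foot
- stone1: piece of residue, a brown to reddish stone about 26 x 19 x 14 mm, 22 g, origin at its underside's middle; lies loosely in one of the bays (may be absent)
- stone2: piece of residue, a brown to reddish stone about 26 x 19 x 14 mm, 22 g, origin at its underside's middle; lies loosely in one of the bays (may be absent)
- stone3: piece of residue, a brown to reddish stone about 26 x 19 x 14 mm, 22 g, origin at its underside's middle; lies loosely in one of the bays (may be absent)
- stone4: piece of residue, a brown to reddish stone about 26 x 19 x 14 mm, 22 g, origin at its underside's middle; lies loosely in one of the bays (may be absent)
- stone5: piece of residue, a brown to reddish stone about 26 x 19 x 14 mm, 22 g, origin at its underside's middle; lies loosely in one of the bays (may be absent)
- stone6: piece of residue, a brown to reddish stone about 26 x 19 x 14 mm, 22 g, origin at its underside's middle; lies loosely in one of the bays (may be absent)
- stone7: piece of residue, a brown to reddish stone about 26 x 19 x 14 mm, 22 g, origin at its underside's middle; lies loosely in one of the bays (may be absent)
- stone8: piece of residue, a brown to reddish stone about 26 x 19 x 14 mm, 22 g, origin at its underside's middle; lies loosely in one of the bays (may be absent)
There are look-alikes about, which are no part of the job. Leave any purple look-alike of the scraper alone.

How it is judged:
At the end, for the whole second after the job is handed in: every stone in the blue tray; yellow-capped vial within 8 mm of the front well position, turntable at rest within 0.07 rad of a detent; all four vials upright in their wells; scraper upright and at rest on its rest pad, within 30 mm (x) and 40 mm (y) of its middle (z of stone1 in the frame of tray_floor between -0.01 and 0.04 m and x of stone1 in the frame of tray_floor between -0.075 and 0.075 m and y of stone1 in the frame of tray_floor between -0.125 and 0.125 m and z of stone2 in the frame of tray_floor between -0.01 and 0.04 m and x of stone2 in the frame of tray_floor between -0.075 and 0.075 m and y of stone2 in the frame of tray_floor between -0.125 and 0.125 m and z of stone3 in the frame of tray_floor between -0.01 and 0.04 m and x of stone3 in the frame of tray_floor between -0.075 and 0.075 m and y of stone3 in the frame of tray_floor between -0.125 and 0.125 m and z of stone4 in the frame of tray_floor between -0.01 and 0.04 m and x of stone4 in the frame of tray_floor between -0.075 and 0.075 m and y of stone4 in the frame of tray_floor between -0.125 and 0.125 m and z of stone5 in the frame of tray_floor between -0.01 and 0.04 m and x of stone5 in the frame of tray_floor between -0.075 and 0.075 m and y of stone5 in the frame of tray_floor between -0.125 and 0.125 m and z of stone6 in the frame of tray_floor between -0.01 and 0.04 m and x of stone6 in the frame of tray_floor between -0.075 and 0.075 m and y of stone6 in the frame of tray_floor between -0.125 and 0.125 m and z of stone7 in the frame of tray_floor between -0.01 and 0.04 m and x of stone7 in the frame of tray_floor between -0.075 and 0.075 m and y of stone7 in the frame of tray_floor between -0.125 and 0.125 m and z of stone8 in the frame of tray_floor between -0.01 and 0.04 m and x of stone8 in the frame of tray_floor between -0.075 and 0.075 m and y of stone8 in the frame of tray_floor between -0.125 and 0.125 m and horizontal distance between vial_yellow and front_well below 0.008 m and (angle between the x axis of knob1 and the x axis of stand, either way round below 0.07 rad or angle between the x axis of knob1 and the y axis of stand, either way round below 0.07 rad) and velocity of joint turntable between -0.05 and 0.05 rad/s and angle between each of vial_yellow, vial_a, vial_b, vial_c's own z axis and vertical below 0.25 rad and horizontal distance between each of vial_yellow, vial_a, vial_b, vial_c and stand below 0.035 m and height (world z) of each of vial_yellow, vial_a, vial_b, vial_c below 0.087 m and x of scraper in the frame of rest between -0.03 and 0.03 m and y of scraper in the frame of rest between -0.04 and 0.04 m and angle between scraper's own z axis and vertical below 0.1 rad and height (world z) of scraper below 0.006 m and linear speed of scraper below 0.02 m/s); the robot touches nothing.
It fails at once if the gripper's fingers touched a stone (they are to be swept with the scraper) (contact force between the fingers and stone1 above 0.1 N or contact force between the fingers and stone2 above 0.1 N or contact force between the fingers and stone3 above 0.1 N or contact force between the fingers and stone4 above 0.1 N or contact force between the fingers and stone5 above 0.1 N or contact force between the fingers and stone6 above 0.1 N or contact force between the fingers and stone7 above 0.1 N or contact force between the fingers and stone8 above 0.1 N).
It fails at once if the jar, the dishes or the magnifier was pushed away (distance of any of jar, dishes, magnifier from where it was at the start of the episode above 0.02 m).
Of stone1, stone2, stone3, stone4, stone5, stone6, stone7, stone8 only 4 to 6 are there at a start; the rules pass over those that are not, and their reading is None.
At some moment in a run one of scraper may be knocked a few centimetres aside while the robot is not near it.
Once in a run the grip may slacken for a moment while it holds something.
It also fails if it takes over 210 s, if anything falls off the work surface, if the arm or the gripper's body presses on something with over 40 N, if the wrist force passes 120 N, or if a joint passes its speed limit or range.

## Robot

A 7-joint arm with a two-finger parallel gripper is mounted at the origin on the work surface. World frame = base frame: x ahead of the robot, y to its left, z up, the work surface at z = 0. Lengths are in m, angles in rad, forces in N, time in s.
With the tool pointing down it reaches from about 0.4 to 0.875 m from the base axis. Payload 19.3 kg.
Tool frame: the origin (TCP) lies between the finger pads; the fingertips stand 17 mm ahead of it and the grasp point (between the pads) lies 2 mm behind it; z points along the fingers, y is the line along which they close (so a half turn about z gives the same grasp; the last joint's range is limited). The gripper opens to 85 mm and grips with 20 to 120 N. Pads are 22 mm wide; open, the fingers measure 114 mm over their backs; the gripper's body (76 mm by 85 mm) begins 54 mm behind the grasp point. The pads swing forward as they close: fully open they stand 13 mm farther back than shut.
Start: joints at [1.118, 0.521, -0.036, 1.599, 0.021, 1.021, -0.113], TCP at [0.233, -0.58, 0.225] pointing down, gripper open.
Joint ranges: [-2.91, 2.91], [-0.3, 2.13], [-1.5, 1.42], [0.17, 2.43], [-1.26, 4.41], [0.16, 1.93], [-2.52, 2.52]. Speed limits (rad/s): [1.89, 1.89, 2.39, 2.39, 3.01, 3.01, 3.01].

## Interface

Orientations are given as [roll, pitch, yaw] about the fixed x, y, z axes, in that order (R = Rz(yaw) Ry(pitch) Rx(roll)).
In Python, from workcell import bot gives the robot as it stands.
- The arm moves only by the shell command python3 -m inch 'ROWS' [FORCE]. ROWS is JSON, a list of rows, each a list of 7 numbers: the shift along the tool's x, y, z in units of 200 mm (1.0 is 200 mm), then the turn, a rotation vector about the tool's x, y, z in units of 90 degrees (1.0 is 90 degrees), then the opening, from 0 (shut) to 1 (fully open). In form: [[x, y, z, rx, ry, rz, grip], ...]. A call has 1 to 20 rows; each row is the pose to reach, as a shift and turn from the pose commanded when the call began, along the tool's axes at that moment; what a row does not reach only later rows make up. A row lasts 1/8 s, in which the tool goes at most 62.5 mm and 10.7 degrees, less where a joint would pass 70% of its speed; a pose out of reach is approached as far as the arm can. A call with a number of a shift or a turn outside -1 to 1 is refused whole. A call with a gripper value outside its range is refused whole. The fingers move at their own pace and stop on an object; FORCE is the grip in N (left out, the last holds). Time passes only in rows, so rows that repeat a pose let the fingers close. It gives the time, the measured TCP pose, the force, the opening and the grip force at its end, in the units of the state.
- bot.observe(): the state, without advancing time (a new reading comes with each control period).
- bot.grab_frame(name): name is "scene" or "top"; returns a dict with "img" (384x512x3 uint8, red, green, blue), "z_map" (384x512 float32, m along the optical axis (not along the pixel's ray), 0 where there is no reading), "vfov" (degrees; the focal length in pixels is half the picture's height over the tangent of half this angle, whatever the lens; pixels are square), "cx", "cy" (the principal point, pixels), "rvec" (rotation vector, rad) and "tvec" (3), from world to camera coordinates, as OpenCV has them. Camera axes: x right, y down, z forward; pixel columns grow to the right and rows downward; lengths in m; the calibration is good to about 2 mm. A picture is of the moment at which its call begins.
- bot.job_done(): hands the job in; it is judged then, once.
The state is a dict: "clock": time; "qpos": joint angles; "qd": joint speeds; "joint_efforts": joint torques, N m; "position": TCP position; "tool_rot": TCP orientation; "force": force on the tool from outside, world axes, zero at the start; "moment": the same for the moment, N m; "grip_width": finger opening in m; "finger_force": force on a finger pad.
Only numpy, scipy, OpenCV 4.12 (cv2) and the standard library are available. Lean on these libraries where they do the work, as an engineer would, in place of code of your own. Each camera call takes 0.05 s, during which the arm holds its last target. There are 200 camera calls.

## Working session

There is one attempt and no reset: what is moved stays moved. The work goes in short steps, Python scripts to look and compute and a shell command to move; the robot and the scene stay as the last step left them, time stands still between calls to the robot, and variables do not carry over. Pictures are saved under pics/ and viewed, at most 14 in all, crops included, and the job is handed in when it is done.

```bash
mkdir -p pics
cat > h.py <<'E'
import numpy as np,cv2
from workcell import bot
from scipy.spatial.transform import Rotation as R
def grab(n):
    f=bot.grab_frame(n); h=f['img'].shape[0]
    f['f']=h/2/np.tan(np.radians(f['vfov'])/2); f['Rm']=cv2.Rodrigues(np.array(f['rvec'],float))[0]; f['t']=np.array(f['tvec'],float).ravel(); return f
def cloud(f):
    z=f['z_map']; v,u=np.mgrid[:z.shape[0],:z.shape[1]]
    c=np.stack([(u-f['cx'])*z/f['f'],(v-f['cy'])*z/f['f'],z],-1)
    P=(c-f['t'])@f['Rm']; P[z==0]=np.nan; return P
def px(f,p):
    c=f['Rm']@np.array(p)+f['t']; return c[:2]/c[2]*f['f']+[f['cx'],f['cy']]
def save(f,name,crop=None,s=1.5):
    im=f['img'][:,:,::-1]
    if crop: a,b,c,d=crop; im=im[b:d,a:c]
    cv2.imwrite('pics/'+name,cv2.resize(im,None,fx=s,fy=s,interpolation=cv2.INTER_CUBIC))
E
python3 - <<'E'
from h import *
for n in('scene','top'):
    f=grab(n); save(f,n+'0.png'); print(n,f['f'],f['cx'],f['cy'],-f['Rm'].T@f['t'])
    np.save(n+'0.npy',cloud(f))
o=bot.observe(); print(o)
E
```

```text
scene 419.0115773545558 256.3699639340122 192.64485272321392 [1.43773492 0.29647281 0.83796665]
top 423.2383606255251 247.08741220020266 191.2504805411595 [0.40403672 0.06104534 1.34273523]
{'clock': 0.1, 'qpos': array([ 1.11781443,  0.52200098, -0.03632451,  1.59994264,  0.02119993,
        1.02112247, -0.11280753]), 'qd': array([-0.00104565, -0.00190125,  0.00010309, -0.00259035,  0.00067157,
        0.00165305,  0.00091624]), 'joint_efforts': array([ 5.84021327e-03, -9.28491926e+01,  1.98497482e+00, -3.70532119e+01,
        1.82820309e-02,  5.35351894e-03,  4.88049341e-05]), 'position': array([ 0.23328584, -0.57948696,  0.2243573 ]), 'tool_rot': array([-3.14050701e+00,  7.83763403e-05,  3.82760720e-01]), 'force': array([-0.08568587,  0.00393952, -0.61954198]), 'moment': array([-0.02266127,  0.00481678,  0.02158524]), 'finger_force': 0.0, 'grip_width': 0.08542083918760253}
```

View pics/scene0.png

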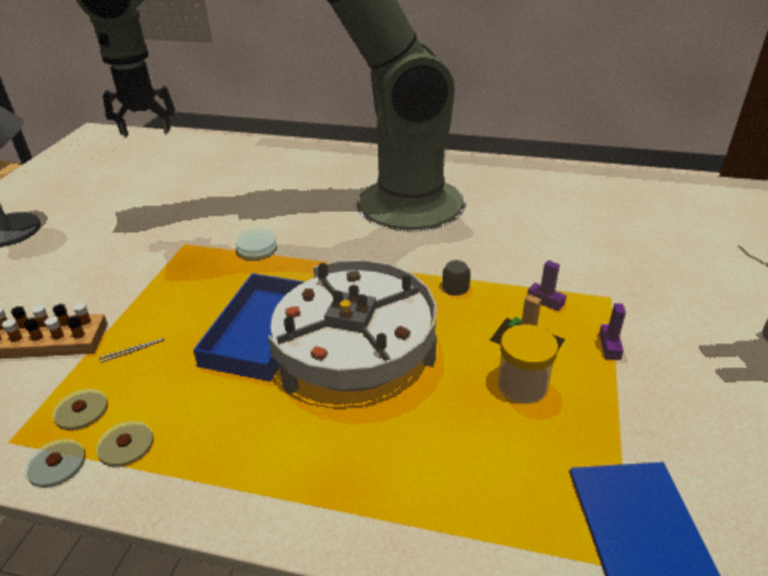

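View pics/top0.png

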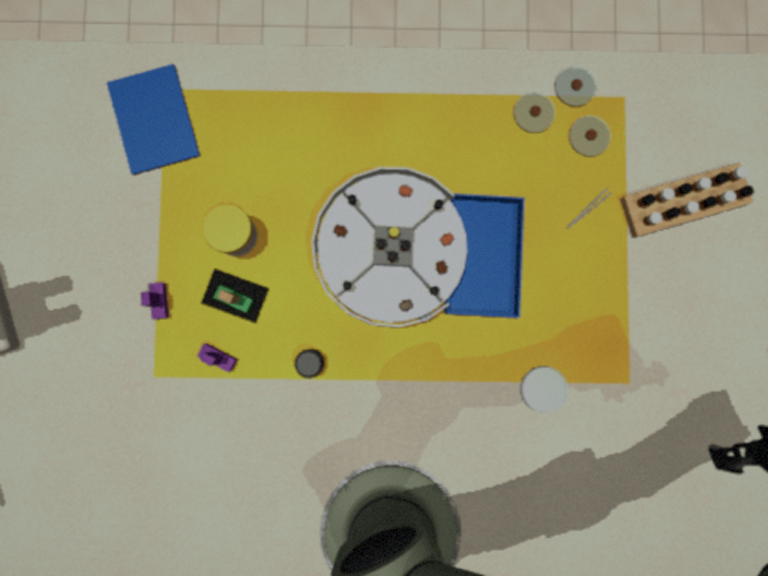

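The scene view shows the turntable with its mouth and tray towards −y. In the top view the scraper is on its rest at about (233,297), with purple look-alikes nearby. The deck centre is at about (392,246), and there are five stones at (447,239), (442,267), (405,190), (340,230) and (405,305). The yellow vial faces the far bay.

```bash
cat > meas.py <<'E'
from h import *
from scipy.optimize import least_squares
def ontop(f,uv,z):
    d=f['Rm'].T@np.array([(uv[0]-f['cx'])/f['f'],(uv[1]-f['cy'])/f['f'],1.]); c=-f['Rm'].T@f['t']
    return c+d*(z-c[2])/d[2]
def blobs(f,mask,z,amin):
    n,l,s,c=cv2.connectedComponentsWithStats(mask.astype(np.uint8))
    return [(ontop(f,c[i],z),s[i,4],i,l) for i in range(1,n) if s[i,4]>=amin]
if __name__=='__main__':
    f=grab('top'); P=cloud(f); im=f['img']; hsv=cv2.cvtColor(im,cv2.COLOR_RGB2HSV).astype(int)
    H,S,V=hsv[...,0],hsv[...,1],hsv[...,2]
    v,u=np.mgrid[:384,:512]; near=np.hypot(u-261,v-164)<56
    deck=near&(abs(P[...,2]-.08)<.006)
    p=P[deck]; print('deck z',np.median(p[:,2]))
    ring=(np.hypot(u-261,v-164)<62)&(abs(P[...,2]-.1)<.006); q=P[ring][:,:2]
    r=least_squares(lambda a:np.hypot(*(q-a[:2]).T)-a[2],[.6,.06,.156],loss='soft_l1',f_scale=.003).x; print('ring fit',r)
    kn=near&(V<70)&(abs(P[...,2]-.126)<.012); 
    for b in blobs(f,kn,.126,6): print('knob',b[0],b[1], np.hypot(*(b[0][:2]-r[:2])), np.degrees(np.arctan2(*(b[0][:2]-r[:2])[::-1])))
    st=near&(S>90)&(V<220)&((H<14)|(H>170))
    for b in blobs(f,st,.087,12): print('stone',b[0],b[1],np.nanmedian(P[...,2][b[3]==b[2]]))
    bl=(H>100)&(H<130)&(S>120)&(u>290)&(u<360); 
    t=bl&(P[...,2]<.02); c=cv2.minAreaRect(P[t][:,:2].astype(np.float32)*1000); print('tray floor',c)
    bk=(u>125)&(u<185)&(v>175)&(v<220)&(V<60)&(P[...,2]<.012); print('rest',cv2.minAreaRect(P[bk][:,:2].astype(np.float32)*1000))
    g=(u>125)&(u<185)&(v>175)&(v<220)&(H>45)&(H<90)&(S>80)
    print('green z',np.nanmedian(P[g][:,2]),cv2.minAreaRect(P[g&(abs(P[...,2]-.027)<.008)][:,:2].astype(np.float32)*1000))
    hd=(u>125)&(u<185)&(v>175)&(v<220)&(abs(P[...,2]-.098)<.008); print('handle',P[hd].mean(0),hd.sum(),cv2.minAreaRect(P[hd][:,:2].astype(np.float32)*1000))
    for n,uv in(('jar',(152,152)),('mag',(206,242)),('dish',(362,259))): print(n,P[uv[1],uv[0]])
    save(f,'zoom0.png',(120,90,370,270),3)
E
python3 meas.py
```

```text
deck z 0.08061110847943374
ring fit [0.58654504 0.03621642 0.12856736]
knob [0.66619971 0.08899095 0.126     ] 25 0.09555112783747599 33.5261275313036
knob [ 0.659409   -0.07937995  0.126     ] 23 0.13664433917739843 -57.775503710004344
knob [0.58122125 0.03023114 0.126     ] 34 0.008010385132122735 -131.6524537760866
knob [ 0.57906715 -0.01647624  0.126     ] 33 0.05322062058212102 -98.07720474662554
knob [0.55708244 0.00821695 0.126     ] 33 0.04064498903821202 -136.4585815568427
knob [0.49899785 0.09539261 0.126     ] 20 0.10567086679953085 145.9438723455612
knob [ 0.49189845 -0.07227885  0.126     ] 22 0.14397638166127494 -131.10004128241184
stone [ 0.69463936 -0.01668447  0.087     ] 45 0.09411623618276894
stone [0.61147584 0.1125751  0.087     ] 37 0.09397381078779722
stone [ 0.59799884 -0.10125919  0.087     ] 43 0.0940614853240346
stone [ 0.54106452 -0.09024843  0.087     ] 33 0.09501528990995332
tray floor ((573.4945068359375, -191.46261596679688), (138.90884399414062, 242.06936645507812), 87.74272918701172)
rest ((483.4413146972656, 335.1611022949219), (121.3393783569336, 74.31317138671875), 70.93187713623047)
green z 0.024380361285399624 ((474.994873046875, 332.7728271484375), (75.28636932373047, 29.839508056640625), 65.83129119873047)
handle [0.47516437 0.33245422 0.0984355 ] 58 ((475.3469543457031, 332.99810791015625), (28.35700798034668, 17.068275451660156), 64.66345977783203)
jar [0.60931393 0.33121284 0.10367764]
mag [0.34580642 0.17007848 0.05854625]
dish [ 0.30002703 -0.30677221  0.03791708]
```

View pics/zoom0.png

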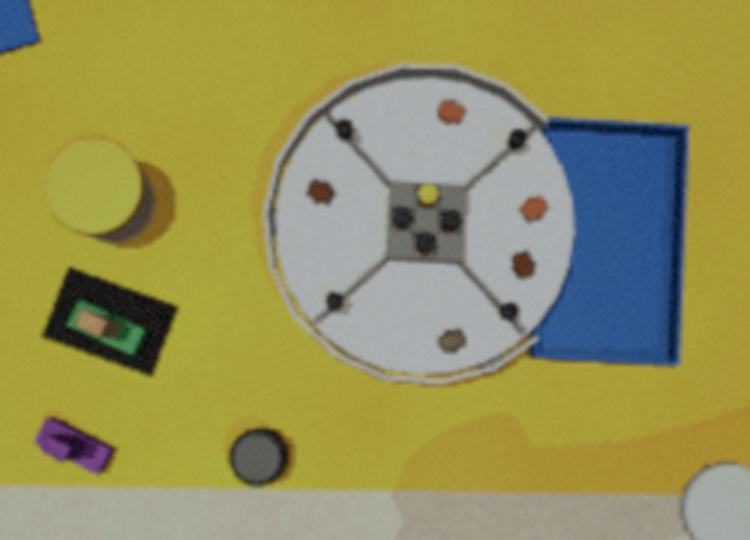

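The centre from the knobs is (0.579, 0.008) with stand yaw about 87.8°, and the radii come out at 119 mm as expected. The zoom shows the scraper's handle at (97,322), where the cloud puts it at (0.475, 0.333). Its long axis lies at about 65°. I'm moving towards it now, while a script refines the centre.

```bash
cat > plan.py <<'E'
import sys; from h import *
# args: x y z yawdeg -> shift/turn in inch units from current pose
o=bot.observe(); p=np.array(o['position']); Rt=R.from_euler('xyz',o['tool_rot'])
print('t',round(o['clock'],1),'pos',p.round(4),'yaw',np.degrees(o['tool_rot'][2]).round(1),'F',o['force'].round(1),'grip',round(o['grip_width'],4),round(o['finger_force'],1),'q',np.array(o['qpos']).round(2))
for a in sys.argv[1:]:
    x=[float(k) for k in a.split(',')]; T=R.from_euler('xyz',[np.pi,0,np.radians(x[3])])
    print(a,(Rt.inv().apply(np.array(x[:3])-p)/.2).round(3),((Rt.inv()*T).as_rotvec()/(np.pi/2)).round(3))
E
r='[0.88,-0.45,0,0,0,0,1]'
python3 -m inch '[[0.88,-0.45,0,0,0,0,1],[0.88,-0.45,0,0,0,0,1],[0.88,-0.45,0,0,0,0,1],[0.88,-0.45,0,0,0,0,1]]'
python3 -m inch '[[0.88,-0.45,0,0,0,0,1],[0.88,-0.45,0,0,0,0,1],[0.88,-0.45,0,0,0,0,1],[0.88,-0.45,0,0,0,0,1]]'
python3 -m inch '[[0.6,-0.68,0,0,0,0,1],[0.6,-0.68,0,0,0,0,1],[0.6,-0.68,0,0,0,0,1],[0.6,-0.68,0,0,0,0,1]]'
python3 -m inch '[[0.37,-0.93,0,0,0,0,1],[0.37,-0.93,0,0,0,0,1],[0.37,-0.93,0,0,0,0,1],[0.37,-0.93,0,0,0,0,1]]'
python3 plan.py .475,.333,.2,65.5 .475,.333,.078,65.5
python3 - <<'E'
from h import *
from scipy.optimize import least_squares
P=np.load('top0.npy'); f=grab('top')
rr=np.hypot(P[...,0]-.579,P[...,1]-.008)
m=(rr<.18)&(rr>.148)&(abs(P[...,2]-.1)<.004); q=P[m][:,:2]
print('fence',m.sum(),least_squares(lambda a:np.hypot(*(q-a[:2]).T)-.156,[.58,.008],loss='soft_l1',f_scale=.002).x)
h=(rr<.06)&(abs(P[...,2]-.106)<.005); print('hub',h.sum(),cv2.minAreaRect(P[h][:,:2].astype(np.float32)*1000))
print('brown',P[203,270:272])
E
```

```text
clock: 0.65
position: [0.3661, -0.4271, 0.2249]
tool_rot: [-3.141, -0.001, 0.388]
force: [-0.6, -0.6, 0.6]
grip_width: 0.0856
finger_force: 0.0
clock: 1.15
position: [0.495, -0.2781, 0.2247]
tool_rot: [-3.141, -0.001, 0.388]
force: [-1.3, -1.4, -0.1]
grip_width: 0.0855
finger_force: 0.0
clock: 1.65
position: [0.5541, -0.1071, 0.2248]
tool_rot: [-3.141, -0.001, 0.388]
force: [-0.8, -1.6, 0.4]
grip_width: 0.0852
finger_force: 0.0
clock: 2.15
position: [0.5522, 0.0923, 0.2248]
tool_rot: [-3.141, -0.0, 0.386]
force: [-0.3, -1.0, -1.4]
grip_width: 0.0853
finger_force: 0.0
t 2.1 pos [0.5522 0.0923 0.2248] yaw 22.1 F [-0.3 -1.  -1.4] grip 0.0853 0.0 q [-0.11  0.42 -0.22  1.77  0.11  0.96 -1.56]
.475,.333,.2,65.5 [ 0.096 -1.26   0.125] [-0.    -0.    -0.482]
.475,.333,.078,65.5 [ 0.096 -1.26   0.735] [-0.    -0.    -0.482]
fence 345 [0.58006516 0.00699236]
hub 446 ((580.2548828125, 6.649761199951172), (75.69292449951172, 76.68358612060547), 87.54022216796875)
brown [[ 0.46478215 -0.01945476  0.09110513]
 [ 0.46461348 -0.02212327  0.09552156]]
```

```bash
python3 -m inch '[[0.05,-0.65,0,0,0,0,1],[0.05,-0.65,0,0,0,0,1],[0.05,-0.65,0,0,0,0,1]]' >/dev/null
python3 -m inch '[[0.046,-0.61,0.12,0,0,-0.48,1],[0.046,-0.61,0.12,0,0,-0.48,1],[0.046,-0.61,0.12,0,0,-0.48,1],[0.046,-0.61,0.12,0,0,-0.48,1],[0.046,-0.61,0.12,0,0,-0.48,1],[0.046,-0.61,0.12,0,0,-0.48,1]]' >/dev/null
python3 plan.py .475,.333,.078,65.5
```

```text
t 3.3 pos [0.4771 0.3292 0.2008] yaw 64.8 F [-0.3  0.8 -0.3] grip 0.0855 0.0 q [-0.39  0.51 -0.45  1.73  0.26  0.96 -1.38]
.475,.333,.078,65.5 [ 0.013 -0.018  0.614] [ 0.     0.    -0.008]
```

```bash
python3 -m inch '[[0.013,-0.018,0.3,0,0,0,1],[0.013,-0.018,0.45,0,0,0,1],[0.013,-0.018,0.55,0,0,0,1],[0.013,-0.018,0.614,0,0,0,1],[0.013,-0.018,0.614,0,0,0,1],[0.013,-0.018,0.614,0,0,0,0],[0.013,-0.018,0.614,0,0,0,0],[0.013,-0.018,0.614,0,0,0,0],[0.013,-0.018,0.614,0,0,0,0],[0.013,-0.018,0.614,0,0,0,0],[0.013,-0.018,0.614,0,0,0,0],[0.013,-0.018,0.614,0,0,0,0]]' 100
python3 plan.py
```

```text
clock: 4.82
position: [0.4745, 0.3346, 0.0787]
tool_rot: [3.141, -0.001, 1.136]
force: [0.4, -3.4, 8.8]
grip_width: 0.0152
finger_force: 98.5
t 4.8 pos [0.4745 0.3346 0.0787] yaw 65.1 F [ 0.4 -3.4  8.8] grip 0.0152 98.5 q [-0.45  0.67 -0.39  1.82  0.36  0.73 -1.47]
```

```bash
python3 -m inch '[[0,0,-0.2,0,0,0,0],[0,0,-0.5,0,0,0,0],[0,0,-0.8,0,0,0,0],[0,0,-0.8,0,0,0,0],[0,0,-0.8,0,0,0,0]]' 
python3 plan.py .5714,-.059,.238,-2.3
python3 - <<'E'
from h import *
f=grab('scene'); save(f,'grip.png',(250,60,450,280),2.5)
E
```

```text
clock: 5.45
position: [0.4736, 0.3341, 0.2373]
tool_rot: [-3.141, 0.001, 1.137]
force: [0.5, -0.0, -2.7]
grip_width: 0.0153
finger_force: 99.1
t 5.5 pos [0.4736 0.3341 0.2373] yaw 65.1 F [ 0.5 -0.  -2.7] grip 0.0153 99.1 q [-0.38  0.47 -0.47  1.69  0.24  1.04 -1.36]
.5714,-.059,.238,-2.3 [-1.578  1.27  -0.002] [0.    0.001 0.749]
```

View pics/grip.png

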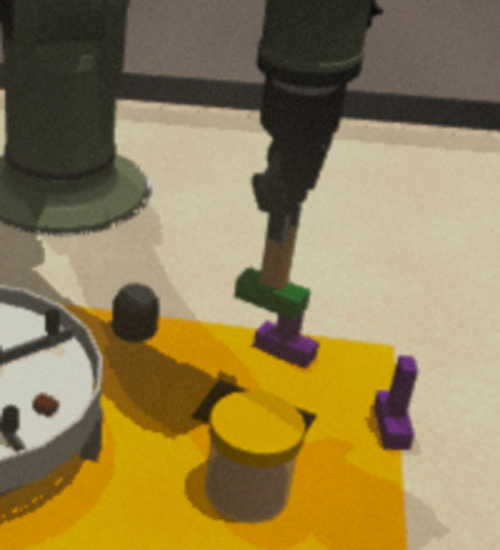

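The scraper hangs upright in the grip, with the foot at about (272,290), and the rest is empty. I'll carry it to the mouth bay.

```bash
python3 -m inch '[[-0.2,0.16,0,0,0,0.1,0],[-0.4,0.32,0,0,0,0.2,0],[-0.6,0.48,0,0,0,0.32,0],[-0.79,0.635,0,0,0,0.44,0],[-0.79,0.635,0,0,0,0.55,0],[-0.79,0.635,0,0,0,0.65,0],[-0.79,0.635,0,0,0,0.75,0],[-0.79,0.635,0,0,0,0.75,0]]' >/dev/null
python3 plan.py .5714,-.059,.238,-2.3 .5714,-.059,.1597,-2.3
```

```text
t 6.5 pos [0.5221 0.1378 0.2367] yaw -2.3 F [ 0.3  0.4 -3.6] grip 0.0153 99.1 q [-0.24  0.38 -0.17  1.8   0.08  0.97 -2.05]
.5714,-.059,.238,-2.3 [ 0.286  0.973 -0.006] [ 0.001  0.001 -0.   ]
.5714,-.059,.1597,-2.3 [0.287 0.973 0.385] [ 0.001  0.001 -0.   ]
```

```bash
python3 -m inch '[[0.1,0.3,0,0,0,0,0],[0.2,0.6,0,0,0,0,0],[0.286,0.9,0,0,0,0,0],[0.287,0.973,0,0,0,0,0],[0.287,0.973,0,0,0,0,0],[0.287,0.973,0.15,0,0,0,0],[0.287,0.973,0.27,0,0,0,0],[0.287,0.973,0.35,0,0,0,0],[0.287,0.973,0.383,0,0,0,0],[0.287,0.973,0.383,0,0,0,0]]'
python3 plan.py .5714,-.059,.1597,-2.3
```

```text
clock: 7.75
position: [0.5721, -0.0585, 0.1616]
tool_rot: [-3.141, 0.0, -0.04]
force: [0.0, 0.1, -1.8]
grip_width: 0.015
finger_force: 99.3
t 7.8 pos [ 0.5721 -0.0585  0.1616] yaw -2.3 F [ 0.   0.1 -1.8] grip 0.015 99.3 q [ 0.07  0.52 -0.1   1.79  0.07  0.83 -1.67]
.5714,-.059,.1597,-2.3 [-0.004  0.003  0.009] [-0.  0. -0.]
```

```bash
python3 -m inch '[[0,0.03,0.01,0,0,0,0],[0,0.08,0.01,0,0,0,0],[0,0.13,0.01,0,0,0,0],[0,0.18,0.01,0,0,0,0],[0,0.23,0.01,0,0,0,0],[0,0.28,0.01,0,0,0,0],[0,0.33,0.01,0,0,0,0],[0,0.38,0.01,0,0,0,0],[0,0.43,0.01,0,0,0,0],[0,0.48,0.01,0,0,0,0],[0,0.5,0.01,0,0,0,0],[0,0.5,0.01,0,0,0,0],[0,0.5,-0.2,0,0,0,0],[0,0.5,-0.2,0,0,0,0]]'
python3 plan.py
python3 - <<'E'
from h import *
f=grab('scene'); save(f,'s1.png',(110,150,310,270),4)
E
```

```text
clock: 9.5
position: [0.5694, -0.1586, 0.2041]
tool_rot: [3.141, -0.004, -0.041]
force: [0.7, -0.4, -3.1]
grip_width: 0.0149
finger_force: 99.4
t 9.5 pos [ 0.5694 -0.1586  0.2041] yaw -2.3 F [ 0.7 -0.4 -3.1] grip 0.0149 99.4 q [ 0.24  0.49 -0.09  1.72  0.05  0.94 -1.49]
```

View pics/s1.png

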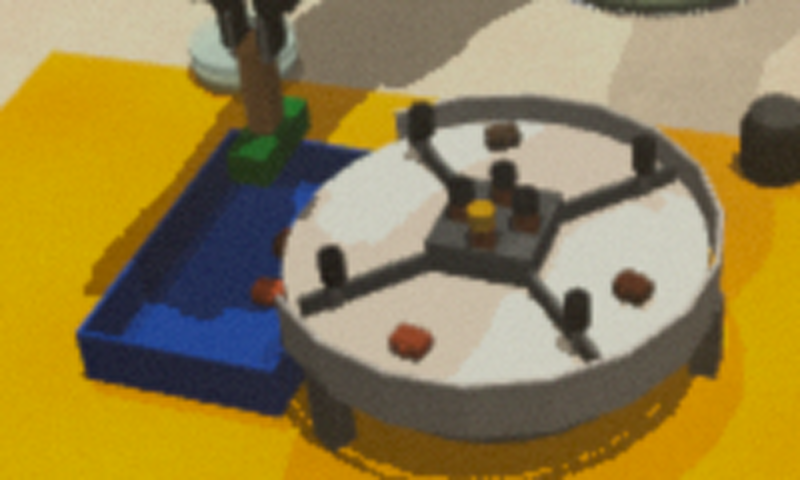

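The near bay's stones look to be in the tray, at (265,290) and (282,243). A faint spot at (308,208) by the rim needs checking.

```bash
cat > st.py <<'E'
from meas import *
C=np.array([.580,.0068]); a=np.radians(87.7); ex=np.array([np.cos(a),np.sin(a)]); ey=np.array([-ex[1],ex[0]])
def stones(n):
    f=grab(n); P=cloud(f); hsv=cv2.cvtColor(f['img'],cv2.COLOR_RGB2HSV).astype(int); H,S,V=hsv[...,0],hsv[...,1],hsv[...,2]
    d=P[...,:2]-C; sx=d@ex; sy=d@ey
    reg=(sx>-.28)&(sx<.16)&(abs(sy)<.16)
    m=reg&((H<17)|(H>172))&(S>70)&(V<210)&(P[...,2]<.105)
    k,l,s,c=cv2.connectedComponentsWithStats(m.astype(np.uint8))
    for i in range(1,k):
        if s[i,4]>=5:
            q=l==i; print(n,'px',c[i].round(0),s[i,4],'stand xyz',np.nanmedian(sx[q]).round(3),np.nanmedian(sy[q]).round(3),np.nanmedian(P[...,2][q]).round(3),'col',f['img'][q].mean(0).round())
    v=reg&(P[...,2]>.115)&(P[...,2]<.14)&(np.hypot(sx,sy)<.05)&(H>18)&(H<35)&(S>130)
    if v.sum(): print(n,'yellow',sx[v].mean().round(3),sy[v].mean().round(3),v.sum())
    kn=(np.hypot(sx,sy)>.1)&(np.hypot(sx,sy)<.14)&(abs(P[...,2]-.12)<.008)&(V<90); k,l,s,c=cv2.connectedComponentsWithStats(kn.astype(np.uint8))
    for i in range(1,k):
        if s[i,4]>=6: q=l==i; print(n,'knob',sx[q].mean().round(3),sy[q].mean().round(3),'ang',np.degrees(np.arctan2(sy[q].mean(),sx[q].mean())).round(1))
    return f
if __name__=='__main__':
    for n in('scene','top'): f=stones(n)
E
python3 st.py
python3 - <<'E'
from h import *
f=grab('top'); save(f,'t1.png',(160,80,370,230),3)
E
```

```text
scene px [235. 183.] 23 stand xyz -0.031 0.112 0.092 col [78. 63. 49.]
scene px [180. 210.] 15 stand xyz -0.189 0.032 0.018 col [72. 55. 44.]
scene px [268. 221.] 54 stand xyz 0.106 -0.033 0.092 col [85. 58. 41.]
scene px [177. 222.] 44 stand xyz -0.174 -0.023 0.017 col [108.  60.  42.]
scene px [212. 235.] 82 stand xyz -0.019 -0.119 0.092 col [127.  76.  54.]
scene px [194. 258.] 5 stand xyz -0.07 -0.141 0.014 col [57. 48. 39.]
scene yellow 0.001 -0.026 46
scene knob -0.083 0.081 ang 135.8
scene knob 0.086 0.08 ang 43.1
scene knob -0.083 -0.09 ang -132.6
scene knob 0.085 -0.091 ang -46.8
top px [270. 127.] 50 stand xyz -0.019 -0.113 0.094 col [138.  88.  65.]
top px [226. 153.] 37 stand xyz 0.107 -0.027 0.094 col [100.  65.  47.]
top px [313. 166.] 8 stand xyz -0.165 -0.014 0.016 col [118.  73.  61.]
top px [318. 184.] 32 stand xyz -0.183 0.04 0.018 col [72. 45. 33.]
top px [271. 203.] 18 stand xyz -0.034 0.114 0.095 col [108.  93.  76.]
top yellow 0.0 -0.023 32
top knob 0.086 -0.084 ang -44.3
top knob -0.084 -0.083 ang -135.1
top knob 0.084 0.085 ang 45.5
top knob -0.083 0.085 ang 134.2
```

View pics/t1.png

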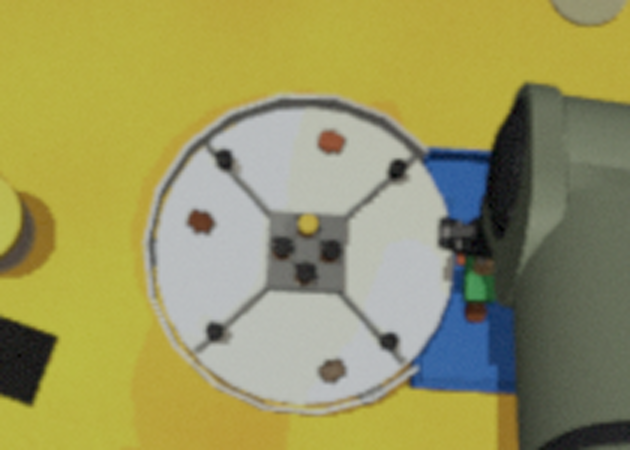

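Run:
```python
from st import *
for n in('scene','top'):
    f=grab(n);P=cloud(f)
    d=P[...,:2]-C; sx=d@ex; sy=d@ey; r=np.hypot(sx,sy)
    m=(r<.153)&(r>.05)&(P[...,2]>.086)&(P[...,2]<.105)
    k,l,s,c=cv2.connectedComponentsWithStats(m.astype(np.uint8))
    for i in range(1,k):
        if s[i,4]>=5: q=l==i; print(n,c[i].round(),s[i,4],sx[q].mean().round(3),sy[q].mean().round(3),P[...,2][q].max().round(3),f['img'][q].mean(0).round())
    u,v=(187,202) if n=='scene' else (309,170)
    for j in range(v-3,v+4): print(P[j,u-4:u+5,2].round(3), f['img'][j,u-4:u+5].sum(1))
```

```text
scene [230. 176.] 5 -0.058 0.141 0.102 [96. 90. 79.]
scene [217. 188.] 48 -0.076 0.073 0.104 [77. 74. 66.]
scene [235. 183.] 45 -0.032 0.111 0.097 [84. 72. 58.]
scene [265. 196.] 118 0.072 0.069 0.103 [75. 70. 62.]
scene [201. 219.] 147 -0.068 -0.071 0.105 [69. 66. 58.]
scene [250. 228.] 96 0.067 -0.07 0.104 [79. 76. 67.]
scene [268. 221.] 59 0.107 -0.03 0.097 [95. 69. 52.]
scene [212. 235.] 65 -0.019 -0.118 0.098 [130.  73.  49.]
[0.003 0.004 0.005 0.002 0.004   nan 0.081 0.08  0.081] [239 251 257 258 271 307 413 534 560]
[0.003 0.001 0.005 0.003 0.079 0.08  0.082 0.08  0.08 ] [209 252 264 259 288 302 355 540 562]
[0.003 0.007 0.005 0.079 0.078 0.08  0.081 0.082 0.08 ] [202 253 261 273 291 304 395 551 583]
[0.002 0.003 0.002 0.083 0.081 0.08  0.08  0.079 0.08 ] [181 228 273 289 300 365 508 576 600]
[0.004 0.004 0.08  0.08  0.079 0.08  0.08  0.081 0.081] [200 268 293 329 379 504 561 584 596]
[0.005 0.081 0.08  0.078 0.079 0.08  0.078 0.081 0.079] [298 402 387 497 515 560 582 599 597]
[0.004 0.08  0.08  0.081 0.08  0.079 0.081 0.081 0.079] [371 517 514 549 547 558 569 595 599]
top [27
[... 546 characters left out ...]
3.] 58 -0.033 0.115 0.099 [115. 105.  93.]
[0.078 0.078 0.079 0.081 0.081 0.083 0.083 0.009 0.018] [570 560 544 486 371 326 286 247 266]
[0.079 0.083 0.086 0.08  0.082 0.08  0.083 0.002 0.012] [570 555 536 461 366 320 285 252 233]
[0.083 0.082 0.081 0.082 0.082 0.083 0.081 0.006 0.005] [565 556 501 385 345 324 271 269 252]
[0.082 0.083 0.081 0.08  0.082 0.079 0.008 0.006 0.003] [566 556 491 370 342 304 236 209 186]
[0.08  0.079 0.083 0.08  0.079 0.082 0.006 0.008 0.003] [569 558 489 367 348 300 218 200 179]
[0.079 0.079 0.08  0.083 0.082 0.077 0.006 0.007 0.011] [566 556 484 376 352 292 220 176 169]
[0.081 0.079 0.078 0.077 0.082 0.081 0.008 0.004 0.005] [566 556 513 442 405 329 215 186 181]
```

That spot is only a shadow (height 0.080, flat). The tray holds both stones. Next I'll index counter-clockwise, pushing the 45° knob with the held scraper foot.

```bash
python3 -m inch '[[0,0,-0.18,0,0,0,0],[-0.1,-0.2,-0.18,0,0,0,0],[-0.2,-0.5,-0.18,0,0,0,0],[-0.3,-0.75,-0.18,0,0,0,0],[-0.3,-0.75,-0.18,0,0,0,0]]' >/dev/null
python3 plan.py .482,.1328,.24,-2.3 .482,.1328,.185,-2.3
```

```text
t 10.4 pos [ 0.513  -0.0025  0.2373] yaw -2.0 F [ 1.2 -0.1 -4.1] grip 0.0151 102.9 q [ 0.01  0.33 -0.15  1.87  0.06  0.94 -1.77]
.482,.1328,.24,-2.3 [-0.179 -0.67  -0.012] [-0.001  0.     0.003]
.482,.1328,.185,-2.3 [-0.179 -0.67   0.263] [-0.001  0.     0.003]
```

```bash
python3 -m inch '[[-0.09,-0.3,0,0,0,0,0],[-0.179,-0.6,0,0,0,0,0],[-0.179,-0.67,0,0,0,0,0],[-0.179,-0.67,0,0,0,0,0],[-0.179,-0.67,0.13,0,0,0,0],[-0.179,-0.67,0.263,0,0,0,0],[-0.179,-0.67,0.263,0,0,0,0]]' 
python3 -m inch '[[0,0.05,0,0,0,0,0],[0,0.1,0,0,0,0,0],[0,0.15,0,0,0,0,0],[0,0.2,0,0,0,0,0],[0,0.25,0,0,0,0,0],[0,0.3,0,0,0,0,0],[0,0.35,0,0,0,0,0],[0,0.4,0,0,0,0,0],[0,0.45,0,0,0,0,0],[0,0.5,0,0,0,0,0],[0,0.55,0,0,0,0,0],[0,0.6,0,0,0,0,0],[0,0.65,0,0,0,0,0],[0,0.7,0,0,0,0,0],[0,0.75,0,0,0,0,0],[0,0.8,0,0,0,0,0],[0,0.82,0,0,0,0,0],[0,0.82,0,0,0,0,0],[0,0.76,0,0,0,0,0],[0,0.76,-0.27,0,0,0,0]]' 
python3 plan.py; python3 st.py
```

```text
clock: 11.3
position: [0.4834, 0.1269, 0.1835]
tool_rot: [3.14, 0.003, -0.043]
force: [-0.3, 0.0, -3.4]
grip_width: 0.0153
finger_force: 102.7
clock: 13.8
position: [0.476, -0.0211, 0.2371]
tool_rot: [-3.141, 0.006, -0.039]
force: [0.8, 0.4, -2.1]
grip_width: 0.0152
finger_force: 100.4
t 13.8 pos [ 0.476  -0.0211  0.2371] yaw -2.2 F [ 0.8  0.4 -2.1] grip 0.0152 100.4 q [ 0.06  0.28 -0.17  1.95  0.06  0.92 -1.75]
scene px [257. 190.] 43 stand xyz 0.04 0.095 0.093 col [77. 55. 41.]
scene px [192. 206.] 23 stand xyz -0.117 -0.025 0.093 col [79. 62. 46.]
scene px [180. 210.] 11 stand xyz -0.189 0.033 0.018 col [89. 61. 50.]
scene px [227. 210.] 5 stand xyz -0.009 -0.028 0.103 col [58. 47. 37.]
scene px [269. 223.] 76 stand xyz 0.111 -0.039 0.092 col [127.  78.  54.]
scene px [176. 222.] 41 stand xyz -0.174 -0.022 0.017 col [135.  70.  49.]
scene yellow 0.024 -0.006 42
scene knob -0.072 0.091 ang 128.6
scene knob 0.094 0.069 ang 36.3
scene knob -0.093 -0.078 ang -140.2
scene knob 0.075 -0.1 ang -53.2
top px [225. 151.] 48 stand xyz 0.112 -0.033 0.094 col [134.  84.  61.]
top px [247. 197.] 38 stand xyz 0.038 0.1 0.093 col [86. 55. 39.]
top yellow 0.025 -0.002 26
top knob 0.075 -0.093 ang -50.8
top knob -0.093 -0.073 ang -141.8
top knob 0.093 0.075 ang 38.9
```

```bash
python3 plan.py .5891,-.0656,.238,-2.3 .5891,-.0656,.1597,-2.3
python3 -m inch '[[0.3,0.1,0,0,0,0,0],[0.45,0.15,0,0,0,0,0],[0.56,0.2,0,0,0,0,0],[0.56,0.2,0,0,0,0,0]]'; python3 st.py|grep -E 'knob|-0.1'; python3 plan.py .5891,-.0656,.238,-2.3 .5891,-.0656,.1597,-2.3
```

```text
t 13.9 pos [ 0.4797 -0.0216  0.243 ] yaw -2.3 F [ 0.5 -0.2 -3.3] grip 0.0154 100.5 q [ 0.06  0.27 -0.17  1.95  0.06  0.92 -1.75]
.5891,-.0656,.238,-2.3 [0.555 0.198 0.028] [-0.    -0.004  0.   ]
.5891,-.0656,.1597,-2.3 [0.553 0.198 0.42 ] [-0.    -0.004  0.   ]
clock: 14.4
position: [0.5887, -0.0672, 0.2379]
tool_rot: [-3.141, 0.001, -0.041]
force: [-0.9, 1.3, -2.7]
grip_width: 0.0152
finger_force: 100.3
scene px [180. 210.] 16 stand xyz -0.189 0.029 0.018 col [65. 49. 40.]
scene px [191. 209.] 25 stand xyz -0.113 -0.038 0.094 col [58. 47. 36.]
scene px [176. 222.] 41 stand xyz -0.176 -0.023 0.017 col [90. 51. 36.]
scene knob 0.086 0.08 ang 43.2
scene knob -0.084 -0.089 ang -133.5
scene knob 0.085 -0.091 ang -46.9
top knob 0.086 -0.083 ang -44.1
top knob 0.085 0.086 ang 45.3
top knob -0.083 0.085 ang 134.5
t 14.5 pos [ 0.5874 -0.0666  0.2383] yaw -2.3 F [-0.   0.8 -2.6] grip 0.0149 100.3 q [ 0.11  0.46 -0.13  1.67  0.07  1.02 -1.66]
.5891,-.0656,.238,-2.3 [ 0.008 -0.005  0.002] [-0.     0.001 -0.   ]
.5891,-.0656,.1597,-2.3 [ 0.009 -0.005  0.393] [-0.     0.001 -0.   ]
```

```bash
python3 -m inch '[[0.025,0.01,0,0,0,0,0],[0.025,0.01,0.15,0,0,0,0],[0.025,0.01,0.28,0,0,0,0],[0.025,0.01,0.36,0,0,0,0],[0.025,0.01,0.393,0,0,0,0],[0.025,0.01,0.395,0,0,0,0],[0.025,0.06,0.395,0,0,0,0],[0.025,0.11,0.395,0,0,0,0],[0.025,0.16,0.395,0,0,0,0],[0.025,0.21,0.395,0,0,0,0],[0.025,0.26,0.395,0,0,0,0],[0.025,0.31,0.395,0,0,0,0],[0.025,0.36,0.395,0,0,0,0],[0.025,0.41,0.395,0,0,0,0],[0.025,0.46,0.395,0,0,0,0],[0.025,0.47,0.395,0,0,0,0],[0.025,0.47,0.395,0,0,0,0],[0.025,0.47,0.15,0,0,0,0],[0.025,0.47,0,0,0,0,0]]'
python3 st.py; python3 plan.py .482,.1328,.24,-2.3 .482,.1328,.185,-2.3
```

```text
clock: 16.88
position: [0.5894, -0.1612, 0.2408]
tool_rot: [-3.142, -0.001, -0.041]
force: [0.2, -0.9, -4.1]
grip_width: 0.0149
finger_force: 100.5
scene px [253. 188.] 47 stand xyz 0.027 0.1 0.093 col [84. 62. 48.]
scene px [180. 210.] 14 stand xyz -0.188 0.03 0.018 col [100.  73.  59.]
scene px [271. 220.] 69 stand xyz 0.114 -0.026 0.093 col [141.  84.  58.]
scene px [176. 225.] 71 stand xyz -0.168 -0.044 0.02 col [78. 52. 38.]
scene px [194. 253.] 6 stand xyz -0.068 -0.138 0.03 col [56. 48. 39.]
scene yellow 0.024 -0.003 45
scene knob -0.083 0.08 ang 135.9
scene knob 0.086 0.08 ang 43.0
scene knob -0.083 -0.09 ang -132.5
scene knob 0.085 -0.091 ang -46.8
top px [224. 155.] 46 stand xyz 0.115 -0.02 0.094 col [156.  98.  72.]
top px [314. 165.] 10 stand xyz -0.167 -0.017 0.019 col [90. 58. 41.]
top px [318. 183.] 37 stand xyz -0.183 0.039 0.019 col [95. 59. 45.]
top px [251. 199.] 39 stand xyz 0.026 0.106 0.095 col [92. 61. 44.]
top yellow 0.023 0.0 33
top knob 0.086 -0.083 ang -44.2
top knob -0.084 -0.083 ang -135.4
top knob 0.084 0.085 ang 45.3
top knob -0.082 0.087 ang 133.6
t 17.0 pos [ 0.5905 -0.1615  0.2422] yaw -2.3 F [ 0.2  0.8 -2.2] grip 0.0151 100.5 q [ 0.26  0.48 -0.12  1.62  0.07  1.04 -1.5 ]
.482,.1328,.24,-2.3 [-0.602 -1.448  0.007] [ 0.    -0.003 -0.   ]
.482,.1328,.185,-2.3 [-0.603 -1.448  0.282] [ 0.    -0.003 -0.   ]
```

```bash
python3 -m inch '[[-0.15,-0.25,0,0,0,0,0],[-0.3,-0.5,0,0,0,0,0],[-0.4,-0.75,0,0,0,0,0],[-0.4,-0.75,0,0,0,0,0]]' >/dev/null
python3 -m inch '[[-0.1,-0.25,0,0,0,0,0],[-0.2,-0.5,0,0,0,0,0],[-0.2,-0.7,0,0,0,0,0],[-0.2,-0.7,0,0,0,0,0],[-0.2,-0.7,0,0,0,0,0],[-0.2,-0.7,0.15,0,0,0,0],[-0.2,-0.7,0.283,0,0,0,0],[-0.2,-0.7,0.283,0,0,0,0]]' 
python3 plan.py .482,.1328,.185,-2.3
```

```text
clock: 18.48
position: [0.4805, 0.1316, 0.1811]
tool_rot: [3.14, 0.003, -0.043]
force: [0.6, 0.4, -2.4]
grip_width: 0.0151
finger_force: 106.1
t 18.5 pos [0.4805 0.1316 0.1811] yaw -2.5 F [ 0.6  0.4 -2.4] grip 0.0151 106.1 q [-0.2   0.39 -0.23  1.96  0.12  0.81 -2.12]
.482,.1328,.185,-2.3 [ 0.007 -0.007 -0.02 ] [ 0.001  0.002 -0.002]
```

```bash
python3 -m inch '[[0,0.05,-0.02,0,0,0,0],[0,0.1,-0.02,0,0,0,0],[0,0.15,-0.02,0,0,0,0],[0,0.2,-0.02,0,0,0,0],[0,0.25,-0.02,0,0,0,0],[0,0.3,-0.02,0,0,0,0],[0,0.35,-0.02,0,0,0,0],[0,0.4,-0.02,0,0,0,0],[0,0.45,-0.02,0,0,0,0],[0,0.5,-0.02,0,0,0,0],[0,0.55,-0.02,0,0,0,0],[0,0.6,-0.02,0,0,0,0],[0,0.65,-0.02,0,0,0,0],[0,0.7,-0.02,0,0,0,0],[0,0.75,-0.02,0,0,0,0],[0,0.8,-0.02,0,0,0,0],[0,0.86,-0.02,0,0,0,0],[0,0.86,-0.02,0,0,0,0],[0,0.78,-0.02,0,0,0,0],[0,0.78,-0.27,0,0,0,0]]' 
python3 -m inch '[[0.2,0,0,0,0,0,0],[0.4,0.1,0,0,0,0,0],[0.5,0.15,0,0,0,0,0],[0.5,0.15,0,0,0,0,0],[0.5,0.15,0,0,0,0,0],[0.5,0.15,0,0,0,0,0]]'
python3 st.py;python3 plan.py .5851,-.0656,.238,-2.3
```

```text
clock: 20.98
position: [0.473, -0.0207, 0.2346]
tool_rot: [-3.141, 0.006, -0.039]
force: [0.8, -0.7, -2.8]
grip_width: 0.015
finger_force: 106.2
clock: 21.72
position: [0.5729, -0.0561, 0.2365]
tool_rot: [-3.141, 0.0, -0.04]
force: [0.0, 0.7, -3.8]
grip_width: 0.0148
finger_force: 103.4
scene px [252. 186.] 56 stand xyz 0.022 0.108 0.092 col [130.  79.  57.]
scene px [201. 197.] 57 stand xyz -0.104 0.022 0.092 col [62. 47. 37.]
scene px [180. 210.] 14 stand xyz -0.188 0.031 0.017 col [67. 51. 41.]
scene px [176. 224.] 64 stand xyz -0.169 -0.043 0.02 col [74. 48. 35.]
scene yellow 0.001 0.019 38
scene knob 0.086 0.08 ang 43.1
scene knob -0.084 -0.089 ang -133.3
scene knob 0.085 -0.091 ang -46.7
top px [253. 202.] 47 stand xyz 0.02 0.114 0.094 col [147.  92.  68.]
top yellow 0.001 0.024 32
top knob 0.085 -0.083 ang -44.0
top knob 0.084 0.085 ang 45.2
t 21.8 pos [ 0.5731 -0.0565  0.2366] yaw -2.3 F [-0.7  0.3 -3.3] grip 0.0147 103.4 q [ 0.12  0.43 -0.17  1.71  0.08  1.   -1.69]
.5851,-.0656,.238,-2.3 [ 0.062  0.043 -0.007] [-0. -0. -0.]
```

```bash
python3 -m inch '[[-0.02,0.025,0,0,0,0,0],[-0.02,0.025,0.15,0,0,0,0],[-0.02,0.025,0.28,0,0,0,0],[-0.02,0.025,0.36,0,0,0,0],[-0.02,0.025,0.386,0,0,0,0],[-0.02,0.025,0.386,0,0,0,0],[-0.02,0.07,0.386,0,0,0,0],[-0.02,0.12,0.386,0,0,0,0],[-0.02,0.17,0.386,0,0,0,0],[-0.02,0.22,0.386,0,0,0,0],[-0.02,0.27,0.386,0,0,0,0],[-0.02,0.32,0.386,0,0,0,0],[-0.02,0.37,0.386,0,0,0,0],[-0.02,0.42,0.386,0,0,0,0],[-0.02,0.47,0.386,0,0,0,0],[-0.02,0.51,0.386,0,0,0,0],[-0.02,0.51,0.386,0,0,0,0],[-0.02,0.51,0.15,0,0,0,0],[-0.02,0.51,0,0,0,0,0]]'
python3 st.py; python3 plan.py .482,.1328,.24,-2.3
```

```text
clock: 24.2
position: [0.5653, -0.1591, 0.2383]
tool_rot: [3.141, -0.001, -0.042]
force: [-0.7, -0.3, -3.5]
grip_width: 0.0147
finger_force: 107.4
scene px [252. 186.] 58 stand xyz 0.02 0.109 0.092 col [127.  79.  58.]
scene px [180. 210.] 16 stand xyz -0.189 0.031 0.017 col [68. 53. 44.]
scene px [176. 224.] 65 stand xyz -0.168 -0.027 0.019 col [107.  64.  44.]
scene yellow 0.001 0.02 38
scene knob -0.083 0.08 ang 135.9
scene knob 0.086 0.08 ang 42.9
scene knob -0.083 -0.089 ang -133.0
scene knob 0.085 -0.091 ang -46.7
top px [313. 165.] 13 stand xyz -0.165 -0.017 0.017 col [131.  81.  62.]
top px [312. 179.] 18 stand xyz -0.163 0.028 0.021 col [72. 44. 32.]
top px [318. 186.] 5 stand xyz -0.184 0.048 0.018 col [53. 38. 33.]
top px [253. 202.] 48 stand xyz 0.02 0.114 0.094 col [142.  90.  67.]
top yellow 0.001 0.024 31
top knob 0.085 -0.083 ang -44.3
top knob -0.083 -0.083 ang -135.0
top knob 0.085 0.085 ang 45.1
top knob -0.083 0.085 ang 134.2
t 24.3 pos [ 0.5664 -0.1593  0.2397] yaw -2.4 F [ 1.3 -0.1 -4. ] grip 0.0151 107.4 q [ 0.29  0.45 -0.16  1.68  0.08  1.01 -1.51]
.482,.1328,.24,-2.3 [-0.482 -1.441 -0.005] [ 0.001 -0.003 -0.001]
```

Dropped. I'll do the last index, which brings the yellow bay to the mouth.

```bash
python3 -m inch '[[-0.1,-0.25,0,0,0,0,0],[-0.2,-0.5,0,0,0,0,0],[-0.28,-0.75,0,0,0,0,0],[-0.28,-0.75,0,0,0,0,0]]' >/dev/null
python3 -m inch '[[-0.1,-0.25,0,0,0,0,0],[-0.2,-0.5,0,0,0,0,0],[-0.2,-0.69,0,0,0,0,0],[-0.2,-0.69,0,0,0,0,0],[-0.2,-0.69,0,0,0,0,0],[-0.2,-0.69,0.15,0,0,0,0],[-0.2,-0.69,0.25,0,0,0,0],[-0.2,-0.69,0.25,0,0,0,0]]' 
python3 plan.py .482,.1328,.185,-2.3
```

```text
clock: 25.8
position: [0.4806, 0.1315, 0.1852]
tool_rot: [3.14, 0.002, -0.043]
force: [-0.1, -0.2, -2.9]
grip_width: 0.0151
finger_force: 107.3
t 25.8 pos [0.4806 0.1315 0.1852] yaw -2.5 F [-0.1 -0.2 -2.9] grip 0.0151 107.3 q [-0.18  0.38 -0.27  1.96  0.14  0.82 -2.13]
.482,.1328,.185,-2.3 [ 0.007 -0.007  0.001] [ 0.001  0.002 -0.002]
```

```bash
python3 -m inch '[[0,0.05,0,0,0,0,0],[0,0.1,0,0,0,0,0],[0,0.15,0,0,0,0,0],[0,0.2,0,0,0,0,0],[0,0.25,0,0,0,0,0],[0,0.3,0,0,0,0,0],[0,0.35,0,0,0,0,0],[0,0.4,0,0,0,0,0],[0,0.45,0,0,0,0,0],[0,0.5,0,0,0,0,0],[0,0.55,0,0,0,0,0],[0,0.6,0,0,0,0,0],[0,0.65,0,0,0,0,0],[0,0.7,0,0,0,0,0],[0,0.75,0,0,0,0,0],[0,0.8,0,0,0,0,0],[0,0.86,0,0,0,0,0],[0,0.86,0,0,0,0,0],[0,0.78,0,0,0,0,0],[0,0.78,-0.25,0,0,0,0]]' 
python3 -m inch '[[0.2,0,0,0,0,0,0],[0.4,0.1,0,0,0,0,0],[0.5,0.15,0,0,0,0,0],[0.5,0.15,0,0,0,0,0],[0.5,0.15,0,0,0,0,0],[0.5,0.15,0,0,0,0,0]]'
python3 st.py;python3 plan.py .5693,-.0612,.238,-2.3
```

```text
clock: 28.3
position: [0.473, -0.0208, 0.2346]
tool_rot: [-3.141, 0.006, -0.039]
force: [1.4, -0.6, -2.1]
grip_width: 0.0153
finger_force: 107.3
clock: 29.05
position: [0.5728, -0.0561, 0.2364]
tool_rot: [-3.141, 0.0, -0.04]
force: [-0.1, 0.2, -2.6]
grip_width: 0.015
finger_force: 107.2
scene px [198. 198.] 68 stand xyz -0.112 0.013 0.091 col [91. 59. 44.]
scene px [180. 210.] 15 stand xyz -0.189 0.028 0.017 col [66. 50. 40.]
scene px [176. 224.] 58 stand xyz -0.17 -0.032 0.019 col [76. 49. 36.]
scene px [190. 252.] 6 stand xyz -0.081 -0.14 0.033 col [54. 46. 37.]
scene yellow -0.022 -0.004 39
scene knob 0.086 0.081 ang 43.4
scene knob -0.084 -0.089 ang -133.2
scene knob 0.085 -0.09 ang -46.7
top yellow -0.023 0.001 33
top knob 0.085 -0.082 ang -43.8
top knob 0.084 0.085 ang 45.5
top knob -0.078 0.085 ang 132.5
t 29.1 pos [ 0.573  -0.0565  0.2365] yaw -2.3 F [-0.5  1.2 -3. ] grip 0.0152 107.2 q [ 0.14  0.44 -0.2   1.71  0.1   1.   -1.71]
.5693,-.0612,.238,-2.3 [-0.018  0.024 -0.007] [-0. -0. -0.]
```

```bash
python3 -m inch '[[-0.02,0.025,0,0,0,0,0],[-0.02,0.025,0.15,0,0,0,0],[-0.02,0.025,0.28,0,0,0,0],[-0.02,0.025,0.36,0,0,0,0],[-0.02,0.025,0.386,0,0,0,0],[-0.02,0.025,0.386,0,0,0,0],[-0.02,0.07,0.386,0,0,0,0],[-0.02,0.12,0.386,0,0,0,0],[-0.02,0.17,0.386,0,0,0,0],[-0.02,0.22,0.386,0,0,0,0],[-0.02,0.27,0.386,0,0,0,0],[-0.02,0.32,0.386,0,0,0,0],[-0.02,0.37,0.386,0,0,0,0],[-0.02,0.42,0.386,0,0,0,0],[-0.02,0.47,0.386,0,0,0,0],[-0.02,0.51,0.386,0,0,0,0],[-0.02,0.51,0.386,0,0,0,0],[-0.02,0.51,0.15,0,0,0,0],[-0.02,0.51,0,0,0,0,0]]'
python3 -m inch '[[0,-0.25,-0.1,0,0,0,0],[0,-0.5,-0.1,0,0,0,0],[0,-0.75,-0.1,0,0,0,0],[0,-1,-0.1,0,0,0,0],[0,-1,-0.1,0,0,0,0]]' >/dev/null
python3 st.py
python3 - <<'E'
from h import *
f=grab('top'); save(f,'t2.png',(120,90,370,270),3)
E
python3 plan.py .4834,.3352,.24,65.5
```

```text
clock: 31.52
position: [0.5652, -0.1588, 0.2381]
tool_rot: [3.141, -0.001, -0.041]
force: [0.6, 0.3, -3.0]
grip_width: 0.0146
finger_force: 109.6
scene px [179. 210.] 13 stand xyz -0.192 0.031 0.017 col [76. 51. 41.]
scene px [232. 211.] 5 stand xyz 0.007 -0.03 0.104 col [67. 50. 39.]
scene px [176. 224.] 65 stand xyz -0.169 -0.044 0.019 col [102.  61.  44.]
scene px [286. 237.] 14 stand xyz 0.155 -0.011 0.026 col [63. 52. 41.]
scene px [192. 256.] 5 stand xyz -0.073 -0.145 0.026 col [55. 46. 37.]
scene yellow -0.023 -0.004 40
scene knob -0.083 0.081 ang 135.8
scene knob 0.086 0.08 ang 43.0
scene knob -0.083 -0.089 ang -133.0
scene knob 0.085 -0.09 ang -46.7
top px [314. 156.] 10 stand xyz -0.163 -0.044 0.031 col [94. 79. 63.]
top px [316. 165.] 43 stand xyz -0.174 -0.018 0.018 col [146.  87.  67.]
top px [316. 181.] 72 stand xyz -0.176 0.032 0.022 col [84. 51. 38.]
top knob 0.084 0.085 ang 45.2
t 32.3 pos [0.5732 0.0402 0.2562] yaw -2.4 F [ 0.2 -1.1 -3.3] grip 0.0151 109.6 q [ 0.01  0.42 -0.25  1.69  0.12  1.05 -1.89]
.4834,.3352,.24,65.5 [-0.511 -1.455  0.08 ] [ 0.     0.    -0.754]
```

View pics/t2.png

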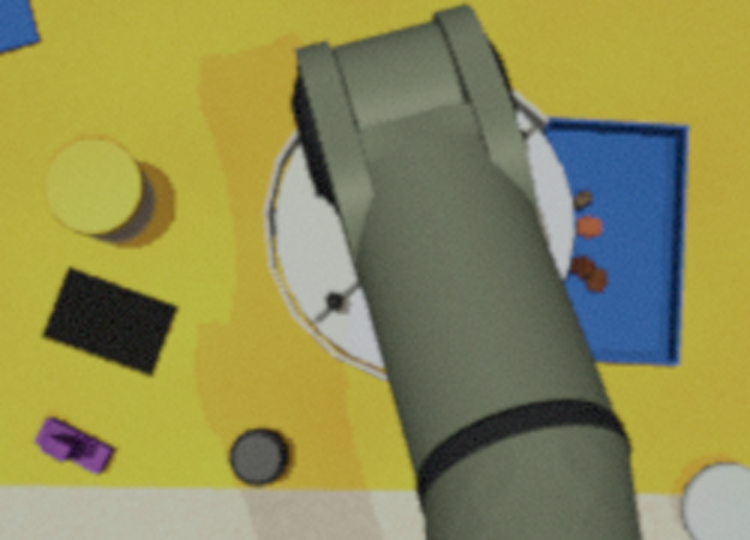

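The deck looks empty and four stones are visible in the tray, at (583,200), (588,227), (582,267) and (596,280). The fifth may be hidden under the rim. The rest is fully visible at (110,322), so I'll measure it.

```bash
python3 - <<'E'
from meas import *
f=grab('top'); P=cloud(f); V=f['img'].max(2); v,u=np.mgrid[:384,:512]
m=((u>130)&(u<185)&(v>175)&(v<220)&(V<60)).astype(np.uint8)
c=max(cv2.findContours(m,0,1)[0],key=cv2.contourArea)
q=np.array([ontop(f,p,.001)[:2] for p in c[:,0]],np.float32)*1000; print(cv2.minAreaRect(q))
f=grab('scene'); save(f,'tray.png',(120,170,220,260),6)
E
python3 -m inch '[[-0.1,-0.2,0,0,0,-0.1,0],[-0.2,-0.4,0,0,0,-0.2,0],[-0.26,-0.6,0,0,0,-0.32,0],[-0.26,-0.75,0,0,0,-0.44,0],[-0.26,-0.75,0,0,0,-0.55,0],[-0.26,-0.75,0,0,0,-0.65,0],[-0.26,-0.75,0,0,0,-0.75,0],[-0.26,-0.75,0,0,0,-0.76,0],[-0.26,-0.75,0,0,0,-0.76,0]]'
```

```text
((483.58111572265625, 335.67364501953125), (119.0186767578125, 74.47769165039062), 70.96421813964844)
clock: 33.52
position: [0.5278, 0.1925, 0.2563]
tool_rot: [-3.142, 0.0, 1.148]
force: [-0.3, -0.1, -2.6]
grip_width: 0.0149
finger_force: 109.5
```

View pics/tray.png

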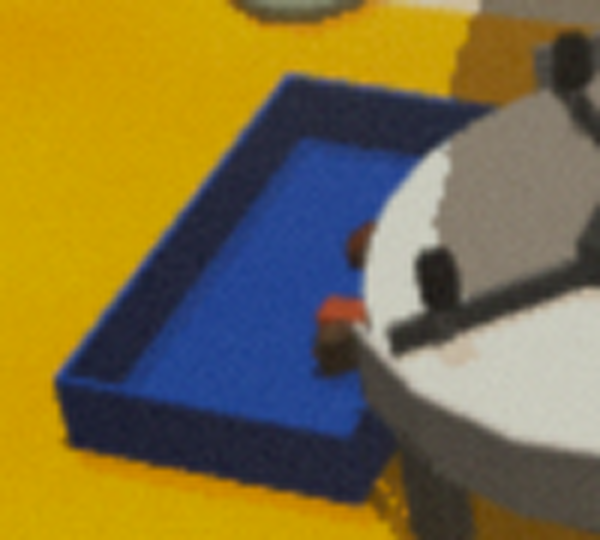

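The tray view shows stones at about (360,245), (342,312) and (335,350). Next I'll set the scraper on the rest.

```bash
python3 plan.py .4834,.3352,.24,70 .4834,.3352,.0795,70
```

```text
t 33.5 pos [0.5278 0.1925 0.2563] yaw 65.8 F [-0.3 -0.1 -2.6] grip 0.0149 109.5 q [-0.05  0.43 -0.55  1.71  0.25  1.07 -1.11]
.4834,.3352,.24,70 [ 0.56  -0.495  0.081] [-0.     0.    -0.047]
.4834,.3352,.0795,70 [ 0.56  -0.495  0.884] [-0.     0.    -0.047]
```

```bash
python3 -m inch '[[0.2,-0.2,0,0,0,0,0],[0.4,-0.4,0,0,0,0,0],[0.56,-0.495,0,0,0,-0.047,0],[0.56,-0.495,0,0,0,-0.047,0],[0.56,-0.495,0.2,0,0,-0.047,0],[0.56,-0.495,0.4,0,0,-0.047,0],[0.56,-0.495,0.6,0,0,-0.047,0],[0.56,-0.495,0.75,0,0,-0.047,0],[0.56,-0.495,0.84,0,0,-0.047,0],[0.56,-0.495,0.88,0,0,-0.047,0],[0.56,-0.495,0.88,0,0,-0.047,0]]'
python3 plan.py .4834,.3352,.0787,70
```

```text
clock: 34.9
position: [0.4834, 0.336, 0.0823]
tool_rot: [3.14, -0.001, 1.225]
force: [-6.0, -5.7, 20.3]
grip_width: 0.0152
finger_force: 113.0
t 34.9 pos [0.4834 0.336  0.0823] yaw 70.2 F [-6.  -5.7 20.3] grip 0.0152 113.0 q [-0.36  0.69 -0.5   1.79  0.45  0.77 -1.44]
.4834,.3352,.0787,70 [-0.004  0.001  0.018] [ 0.001 -0.001  0.002]
```

Touchdown. I'll release and go straight up.

```bash
python3 -m inch '[[0,0,-0.006,0,0,0,0],[0,0,-0.006,0,0,0,0.3],[0,0,-0.006,0,0,0,0.6],[0,0,-0.006,0,0,0,1],[0,0,-0.006,0,0,0,1],[0,0,-0.006,0,0,0,1],[0,0,-0.006,0,0,0,1],[0,0,-0.006,0,0,0,1],[0,0,-0.006,0,0,0,1]]'
python3 -m inch '[[0,0,-0.1,0,0,0,1],[0,0,-0.25,0,0,0,1],[0,0,-0.5,0,0,0,1],[0,0,-0.8,0,0,0,1],[0,0,-0.8,0,0,0,1]]'
python3 -m inch '[[0.25,0,0,0,0,0,1],[0.5,0,0,0,0,0,1],[0.5,0,-0.3,0,0,0,1],[0.5,0,-0.5,0,0,0,1],[0.5,0,-0.5,0,0,0,1]]'
python3 st.py
python3 - <<'E'
from meas import *
f=grab('top'); P=cloud(f); save(f,'t3.png',(120,90,370,270),3)
v,u=np.mgrid[:384,:512]; hd=(u>120)&(u<190)&(v>170)&(v<225)&(abs(P[...,2]-.098)<.008); print(P[hd].mean(0),hd.sum())
E
```

```text
clock: 36.02
position: [0.4827, 0.3357, 0.0815]
tool_rot: [3.142, -0.0, 1.226]
force: [0.4, -0.1, 0.2]
grip_width: 0.0854
finger_force: 0.0
clock: 36.65
position: [0.4838, 0.3371, 0.2473]
tool_rot: [3.137, -0.006, 1.226]
force: [0.4, -1.0, -1.0]
grip_width: 0.0853
finger_force: 0.0
clock: 37.28
position: [0.5165, 0.4307, 0.3453]
tool_rot: [3.14, -0.004, 1.227]
force: [1.4, -0.3, -0.3]
grip_width: 0.0855
finger_force: 0.0
scene px [179. 210.] 11 stand xyz -0.189 0.031 0.018 col [81. 54. 43.]
scene px [176. 224.] 60 stand xyz -0.169 -0.039 0.019 col [106.  63.  45.]
scene yellow -0.023 -0.004 38
scene knob -0.082 0.081 ang 135.6
scene knob 0.086 0.08 ang 42.9
scene knob -0.084 -0.09 ang -133.0
scene knob 0.085 -0.09 ang -46.7
top px [313. 156.] 9 stand xyz -0.163 -0.043 0.031 col [93. 77. 63.]
top px [316. 165.] 42 stand xyz -0.174 -0.017 0.018 col [149.  89.  69.]
top px [316. 181.] 74 stand xyz -0.177 0.032 0.021 col [86. 53. 39.]
top yellow -0.022 0.001 31
top knob 0.086 -0.083 ang -44.0
top knob -0.084 -0.084 ang -135.0
top knob 0.086 0.084 ang 44.5
top knob -0.083 0.086 ang 134.0
[0.47237833 0.3118635  0.09821744] 59
```

View pics/t3.png

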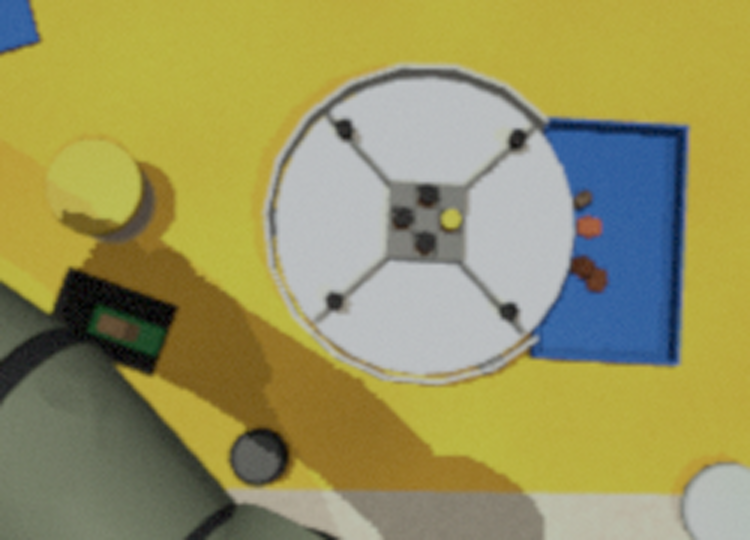

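The deck is clear, the yellow vial faces the mouth at (451,219), and the scraper stands on its rest about 26 mm off centre, which is within tolerance. Only four stones are clearly visible in the tray, so I need to find the fifth, and I'll re-measure the scraper.

```bash
python3 -m inch '[[0.5,0,0,0,0,0,1],[0.5,0,0,0,0,0,1],[0.5,0,0,0,0,0,1],[0.5,0,0,0,0,0,1]]' >/dev/null
python3 - <<'E'
from st import *
for n in('scene','top'):
    f=grab(n);P=cloud(f);hsv=cv2.cvtColor(f['img'],cv2.COLOR_RGB2HSV).astype(int);H,S,V=hsv[...,0],hsv[...,1],hsv[...,2]
    d=P[...,:2]-C; sx=d@ex; sy=d@ey
    m=(sx>-.45)&(sx<.2)&(abs(sy)<.3)&((H<13)|(H>172))&(S>80)
    k,l,s,c=cv2.connectedComponentsWithStats(m.astype(np.uint8))
    for i in range(1,k):
        if s[i,4]>=5: q=l==i; print(n,c[i].round(),s[i,4],np.nanmedian(sx[q]).round(3),np.nanmedian(sy[q]).round(3),np.nanmedian(P[...,2][q]).round(3),f['img'][q].mean(0).round())
    hd=(np.hypot(P[...,0]-.475,P[...,1]-.315)<.04)&(abs(P[...,2]-.098)<.006); print(n,'handle',P[hd].mean(0).round(4),hd.sum())
a=grab('scene');b=grab('top')
A=cv2.resize(a['img'][195:240,150:210],(720,540),interpolation=2)
cv2.imwrite('pics/a.png',A[:,:,::-1]); B=cv2.resize(b['img'][140:195,295:355],(660,600),interpolation=2); cv2.imwrite('pics/b.png',B[:,:,::-1])
E
```

```text
scene [225. 204.] 6 -0.021 -0.008 0.11 [65. 47. 37.]
scene [242. 205.] 12 0.028 -0.008 0.112 [64. 46. 35.]
scene [179. 210.] 12 -0.19 0.03 0.019 [78. 52. 42.]
scene [232. 210.] 7 0.005 -0.03 0.109 [67. 49. 38.]
scene [177. 222.] 35 -0.174 -0.021 0.018 [135.  72.  50.]
scene [ 52. 270.] 44 -0.414 -0.278 0.016 [75. 37. 18.]
scene handle [0.4764 0.3133 0.0971] 52
top [394.  89.] 27 -0.415 -0.277 0.017 [99. 62. 40.]
top [316. 165.] 40 -0.174 -0.018 0.019 [151.  90.  68.]
top [316. 181.] 68 -0.177 0.033 0.021 [87. 53. 38.]
top handle [0.4723 0.3117 0.0978] 57
```

View pics/a.png

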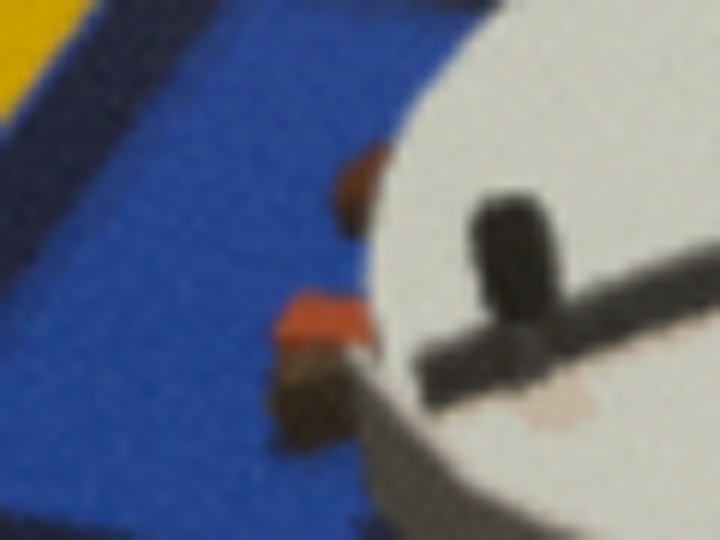

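View pics/b.png

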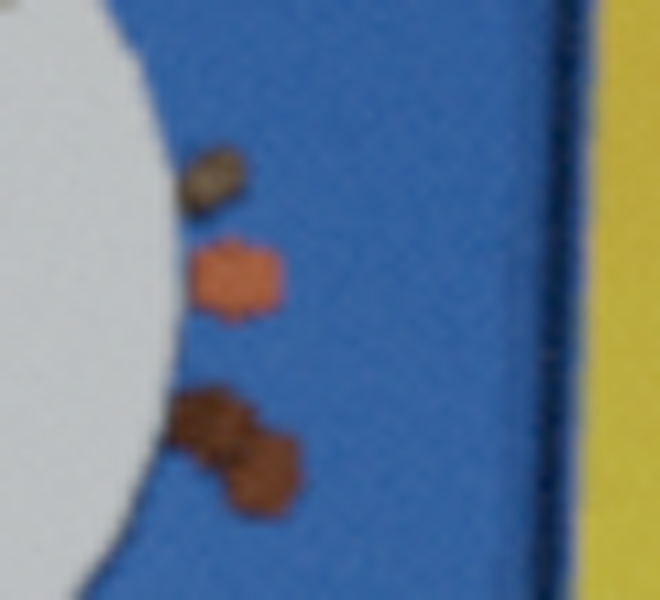

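The views show four stones lying in the tray. The fifth, orange, was swept over the rim at sy ≈ 0.013 and is nowhere on the deck or bench, so it must be under the deck's overhang inside the tray. The scraper is steady 25 mm from the rest's middle along y (limit 40 mm), so I'm handing in.

```bash
python3 -c "
from workcell import bot
print(bot.job_done())"
```

```text
the job is handed in; nothing more can be done
None
```

I handed the job in at about 38 s, and no verdict came back: the deck is clear, the yellow-capped vial is clicked in at the mouth and the scraper stands on its rest about 25 mm off centre, but only four of the five stones can be seen in the tray, so the fifth being hidden there under the deck's overhang is my inference.

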